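# Clamp the freshly glued slide box

### The job

The lid of the wooden microscope-slide box on the gluing board has just been glued. Press the heel of the clamp's sliding jaw gently down along the upright bar, without gripping it, until the foot meets the box and the jaw tilts and bites on the bar, then screw the T-handle clockwise until the foot presses the lid with about 45 newtons: firmly, but never hard enough to crush it. Let go of the clamp, with the box left where it lies and the other things on the table undisturbed.

Things in the scene. Friction and masses are not known exactly. Their poses are not given: they have to be found in the camera images.
- clamp_board: plywood gluing board fixed to the table, 240 x 160 x 20 mm, lying at any yaw within 45 degrees; origin at the centre of its underside, z up, x from the bar end to the box end. The clamp's upright flat steel bar (18 mm in x, 8 mm in y, top at z = 180 mm) stands at x = -80 mm, y = 0; the screw's axis is at x = +10 mm, y = 0
- clamp_jaw: grey sliding jaw, loose on the bar; origin at the centre of its 50 mm tall collar, on the bar's axis; x along its 90 mm arm to the screw, z up along the bar. Stays where it is left; starts 10 to 60 mm too high, screw end sagging. When the foot meets the box it rocks screw end up, its collar bites on the bar and holds. Pressed at the screw end it jams
- jaw_heel (a point): where to press with shut fingers: middle of the flat top of the jaw's heel, 30 mm from the bar's centre, away from the screw, 25 mm above the jaw's origin; the heel is 20 mm wide and ends 52 mm from the bar's centre. Slides with about 4 N; once foot and jaw have set, the force climbs steeply: stop at 10 to 15 N. Limits: 30 N on the heel, 14 N on the foot (0.3 to 0.6 of the push)
- jaw_tilt (a joint): rocking angle of the jaw on the bar, rad: about -0.065 sagging, 0 square, positive with the screw end up. About 0.065 to 0.07 just biting; it then grows with the load as the metal gives: 0.082 at 27 N on the foot, 0.092 at 45 N, 0.10 at 62 N
- clamp_handle: steel T-handle on the screw: level round cross bar 12 mm thick, 90 mm long, 16 mm balls on its ends, at any yaw; origin at its middle, x along the bar, where it can be gripped across. The stem below is 10 mm thick, free for 45 mm. Clockwise from above the screw feeds down 12 mm a turn (1.9 mm a rad). Turns with 0.18 N m when free, 0.0019 N m more per newton at the foot; does not turn back
- clamp_pad: round swivelling steel foot under the screw, 28 mm across, on a rubber spring that gives 1 mm per 16 N. With the jaw biting, each rad of the handle adds about 14 N (the jaw gives a little too), and the handle sinks only about 1 mm a rad; origin at the centre of its underside, about 125 mm below the middle of the cross bar when unloaded
- slide_box: closed wooden slide box, loose on the board under the foot: 110 x 130 mm, with a glued overlapping lid of 115 x 135 mm; origin at the centre of its underside. Boxes differ in height: the top of this one is somewhere from 30 to 50 mm above the origin, to be felt with the foot. Do not shift it
- offcut: loose plywood offcut, 90 x 35 x 20 mm, lying beside the clamp board; origin at the centre of its underside (bystander, leave alone)
- glue_bottle: loose white nozzle bottle, 44 mm across, 118 mm tall, standing beside the clamp board; origin at the centre of its underside (bystander, leave alone)
- specimen_jar: loose jar with a dark cap, 56 mm across, 80 mm tall; origin at the centre of its underside (bystander, leave alone)
- pencil_pot: loose empty ceramic pot, 72 mm across, 100 mm tall; origin at the centre of its underside (bystander, leave alone)
- petri_dish: loose clear flat dish, 90 mm across, 14 mm tall; origin at the centre of its underside (bystander, leave alone)
- glue_brush: loose wooden brush, 160 mm long, lying flat (bystander, leave alone)
- eraser: loose dark rubber eraser, 45 x 22 x 13 mm; origin at the centre of its underside (bystander, leave alone)
There are look-alikes about, which are no part of the job. Several things have the shape of the slide_box; the one meant has the colours described above.

How it is judged:
By the outcome, as a careful person would: the job done as asked, in the order asked, and still so for the second after the job is handed in, with the robot touching nothing.
It also fails if it takes over 64 s, if anything falls off the work surface, if the arm or the gripper's body presses on something with over 40 N, if the wrist force passes 120 N, or if a joint passes its speed limit or range.

### The arm

A 6-joint arm with a two-finger parallel gripper is mounted at the origin on the work surface. World frame = base frame: x ahead of the robot, y to its left, z up, the work surface at z = 0. Lengths are in mm, angles in degrees, forces in N, time in s.
With the tool pointing down it reaches from about 350 to 850 mm from the base axis. Payload 8.1 kg.
Tool frame: the origin (TCP) lies at the very end of the fingers, on their centre line; the grasp point (between the pads) lies 19 mm behind it; z points along the fingers, y is the direction in which the jaws open and shut (so a half turn about z gives the same grasp; the last joint's range is limited). The gripper opens to 85 mm and grips with 20 to 120 N. Pads are 22 mm wide; open, the fingers measure 114 mm over their backs; the gripper's body (76 mm by 85 mm) begins 54 mm behind the grasp point. The pads swing forward as they close: fully open they stand 13 mm farther back than shut.
Start: joints at [64.435, 7.471, 85.268, -0, 87.261, -4.893], TCP at [211.793, 561.381, 231.292] pointing down, gripper open.
Joint ranges: [-169.43, 169.43], [-51.17, 129.36], [1.28, 143.12], [-76.62, 256.62], [0, 156.53], [-152.29, 152.29]. Speed limits (degrees/s): [136.94, 136.94, 159.86, 180, 180, 180].

### API

Orientations are given as [roll, pitch, yaw] about the fixed x, y, z axes, in that order (R = Rz(yaw) Ry(pitch) Rx(roll)).
In Python, from bench import r gives the robot as it stands.
- The arm moves only by the shell command python3 -m crank 'ROWS' [OPENING] [FORCE]. ROWS is JSON, a list that holds one entry, the list of rows, each a list of 6 numbers: the shift along the tool's x, y, z in m, then the turn, a rotation vector about the tool's x, y, z in rad. A call has 1 to 10 rows; each row is the pose to reach, as a shift and turn from the pose measured when the call began, along the tool's axes at that moment; what a row does not reach only later rows make up. A row lasts 1/8 s, in which the tool goes at most 62.5 mm and 10.7 degrees, less where a joint would pass 70% of its speed; a pose out of reach is approached as far as the arm can. A call with a gripper value outside its range is refused whole. OPENING is the closure, from 0 (fully open) to 1 (shut), set as the call begins (- or left out, the last holds). The fingers move at their own pace and stop on an object; FORCE is the grip in N (left out, the last holds). Time passes only in rows, so rows that repeat a pose let the fingers close. It gives the time, the measured TCP pose, the force and the opening at its end, in the units of the state.
- r.sense(): the state, without advancing time (a new reading comes with each control period).
- r.snapshot(name): name is "scene" or "top" or "wrist"; returns (picture, depth): 384x512x3 uint8, blue, green, red; 384x512 float32, mm along the optical axis (not along the pixel's ray), 0 where there is no reading.
- r.get_calibration(name): a dict with "mtx" (3x3 intrinsics, pixels), "cam_to_world" (4x4, takes a point from camera to world coordinates). Camera axes: x right, y down, z forward; pixel columns grow to the right and rows downward; lengths in mm; the calibration is good to about 2 mm. A picture is of the moment at which its call begins: read the wrist's pose just before it. get_calibration takes no time and is no camera call; for the wrist camera it gives the pose at the moment of the call.
- r.hand_in(): hands the job in, once; it reports no verdict.
Trained networks look in the newest picture that a camera, given by its name, has taken for a name from the list of things; names that differ only in an ending like _2 or _b are one class to them, and where a whole thing is asked for, a point or a joint stands for the part that bears it (a point fixed in the world has none). Each returns a list of dicts, best first, with "conf" (0 to 1); they miss things now and then, are a little off and sometimes report something else, mostly with a low value. They report only what shows in the picture. A call takes as long as a camera call. They do not tell look-alikes from the thing itself.
- r.look_for(thing, camera): "extent" ([left, top, right, bottom] in pixels, round what is visible of it).
- r.landmark_of(thing, camera): "pixel" ([column, row] in pixels: a listed point, or the origin of a listed thing).
The state is a dict: "time": time; "joint_pos": joint angles; "qd": joint speeds; "joint_efforts": joint torques, N m; "tool_pos": TCP position; "tcp_rot": TCP orientation; "ft_force": force on the tool from outside, world axes, zero at the start; "wrist_torque": the same for the moment, N m; "finger_gap": finger opening in mm.
Only numpy, scipy, OpenCV 4.12 (cv2) and the standard library are available. Lean on these libraries where they do the work, as an engineer would, in place of code of your own. Each camera call takes 0.05 s, during which the arm holds its last target.

## Working session

There is one attempt and no reset: what is moved stays moved. The work goes in short steps, Python scripts to look and compute and a shell command to move; the robot and the scene stay as the last step left them, time stands still between calls to the robot, and variables do not carry over. Pictures are saved under pics/ and viewed, and the job is handed in when it is done.

```bash
ls; mkdir -p pics
python3 - <<'E'
from bench import r
import cv2,json
print(r.sense())
for n in("scene","top","wrist"):
    p,d=r.snapshot(n); cv2.imwrite(f"pics/{n}0.png",p)
    c=r.get_calibration(n); print(n,c["mtx"],c["cam_to_world"])
E
```

```text
pics
{'time': 0.0, 'joint_pos': array([ 6.44358371e+01,  7.51469591e+00,  8.53300146e+01,  2.84744794e-04,
        8.72625388e+01, -4.89407098e+00]), 'qd': array([-0.16894815, -0.08165962,  0.01046523, -0.01505532, -0.10375813,
       -0.04182092]), 'joint_efforts': array([-1.37152034e-03, -5.69387913e+01, -5.00560176e+01, -3.55941884e-04,
        1.44190222e-02, -3.02859455e-06]), 'tool_pos': array([211.53660332, 560.8746777 , 230.24169505]), 'tcp_rot': array([-1.79893166e+02, -9.43319709e-03,  1.59329885e+02]), 'ft_force': array([-0.10862233,  0.55474147,  0.00269962]), 'wrist_torque': array([0.00421583, 0.00088288, 0.01112463]), 'finger_gap': 85.64934335589948}
scene [[421.60532293   0.         252.24851216]
 [  0.         421.60532293 195.67168845]
 [  0.           0.           1.        ]] [[ 8.15591099e-01  5.02141725e-01 -2.87514950e-01  8.60046360e+02]
 [ 5.78484630e-01 -7.18691740e-01  3.85794914e-01 -4.66262291e+02]
 [-1.29108958e-02 -4.80973877e-01 -8.76639857e-01  1.12779724e+03]
 [ 0.00000000e+00  0.00000000e+00  0.00000000e+00  1.00000000e+00]]
top [[400.07694899   0.         251.05731109]
 [  0.         400.07694899 193.14587056]
 [  0.           0.           1.        ]] [[ 1.05832175e-02 -9.83766054e-01  1.79143366e-01  3.34295770e+02]
 [-9.99859732e-01 -1.27368791e-02 -1.08760724e-02  1.05939828e+00]
 [ 1.29812382e-02 -1.79003134e-01 -9.83762860e-01  1.23684466e+03]
 [ 0.00000000e+00  0.00000000e+00  0.00000000e+00  1.00000000e+00]]
wrist [[282.50094776   0.         254.96803618]
 [  0.         282.50094776 195.34936576]
 [  0.           0.           1.        ]] [[ 3.53392207e-01  9.00363297e-01  2.53889505e-01  1.47694555e+02]
 [ 9.35475092e-01 -3.39969051e-01 -9.64748490e-02  5.85147096e+02]
 [-5.47839146e-04  2.71600767e-01 -9.62409852e-01  3.73620854e+02]
 [ 0.00000000e+00  0.00000000e+00  0.00000000e+00  1.00000000e+00]]
```

View pics/scene0.png

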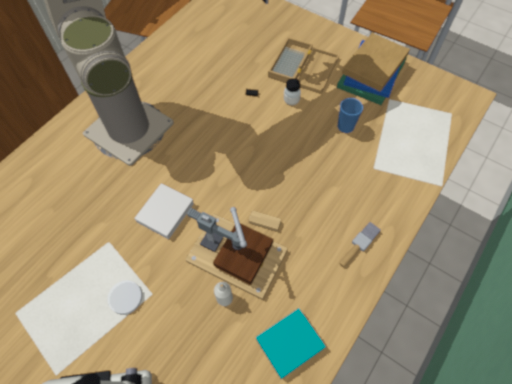

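View pics/top0.png

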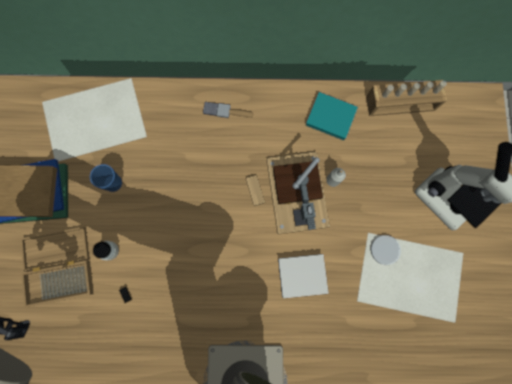

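View pics/wrist0.png

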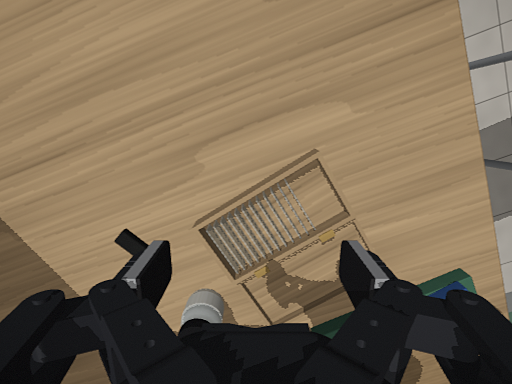

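```bash
cat > h.py <<'E'
from bench import r
import numpy as np, cv2
from scipy.spatial.transform import Rotation as R
def ray(px,cam,z=None,depth=None):
    c=r.get_calibration(cam);K=c["mtx"];T=c["cam_to_world"]
    d=np.array([(px[0]-K[0,2])/K[0,0],(px[1]-K[1,2])/K[1,1],1])
    w=T[:3,:3]@d;o=T[:3,3]
    if depth is not None: return o+w*depth
    return o+w*(z-o[2])/w[2]
def proj(P,cam):
    c=r.get_calibration(cam);K=c["mtx"];T=np.linalg.inv(c["cam_to_world"])
    q=np.atleast_2d(P)@T[:3,:3].T+T[:3,3]; q=q@K.T
    return q[:,:2]/q[:,2:]
def cloud(d,cam):
    c=r.get_calibration(cam);K=c["mtx"];T=c["cam_to_world"]
    v,u=np.mgrid[:d.shape[0],:d.shape[1]]
    P=np.stack([(u-K[0,2])/K[0,0]*d,(v-K[1,2])/K[1,1]*d,d],-1)
    W=P@T[:3,:3].T+T[:3,3]; W[d<=0]=np.nan
    return W
def tri(pa,ca,pb,cb):
    out=[]
    for p,c in((pa,ca),(pb,cb)):
        a=ray(p,c,depth=0);b=ray(p,c,depth=1000);u=(b-a)/np.linalg.norm(b-a);out.append((a,u))
    A=np.zeros((3,3));b=np.zeros(3)
    for a,u in out:
        M=np.eye(3)-np.outer(u,u);A+=M;b+=M@a
    return np.linalg.solve(A,b)
def st():
    s=r.sense();print("t%.2f"%s["time"],"pos",s["tool_pos"].round(1),"rpy",s["tcp_rot"].round(2),"F",s["ft_force"].round(2),"M",s["wrist_torque"].round(3),"gap%.1f"%s["finger_gap"]);return s
E
python3 - <<'E'
from h import *
p,dt=r.snapshot("top");p2,ds=r.snapshot("scene")
D={}
for th in("clamp_board","clamp_jaw","jaw_heel","clamp_handle","clamp_pad","slide_box","glue_bottle","offcut"):
    for c in("top","scene"):
        L=r.landmark_of(th,c)[:2]
        print(th,c,[(np.round(x["pixel"],1),round(x["conf"],2)) for x in L])
        if L:D[th,c]=L[0]["pixel"]
    if (th,"top") in D and (th,"scene") in D: print("   tri",tri(D[th,"top"],"top",D[th,"scene"],"scene").round(1))
W=cloud(dt,"top");np.save("topW.npy",W)
x0,y0,x1,y1=230,130,360,250
cv2.imwrite("pics/topcrop.png",cv2.resize(p[y0:y1,x0:x1],None,fx=6,fy=6,interpolation=cv2.INTER_CUBIC)[:600])
cv2.imwrite("pics/scenecrop.png",cv2.resize(p2[180:310,170:300],None,fx=4.5,fy=4.5,interpolation=cv2.INTER_CUBIC))
# board: points with z 12..28
m=(W[...,2]>14)&(W[...,2]<26);m[:y0]=0;m[y1:]=0;m[:,:265]=0;m[:,332:]=0
pts=W[m][:,:2].astype(np.float32);print(len(pts),cv2.minAreaRect(pts))
E
```

```text
clamp_board top [(array([295.4, 194.3]), 0.64)]
clamp_board scene [(array([238. , 255.2]), 0.75)]
   tri [ 562.6 -150.2  -10.8]
clamp_jaw top [(array([305.2, 207.7]), 0.89), (array([124.1, 294.3]), 0.67)]
clamp_jaw scene [(array([206.3, 224.6]), 0.94)]
   tri [ 491.6 -165.3  140.6]
jaw_heel top [(array([313.4, 221.6]), 0.7)]
jaw_heel scene [(array([195.5, 213.2]), 0.75), (array([249. ,  91.5]), 0.59)]
   tri [ 455.9 -174.   175.4]
clamp_handle top [(array([307.9, 170.8]), 0.53)]
clamp_handle scene [(array([240. , 227.1]), 0.57)]
   tri [ 584.2 -155.2  218.6]
clamp_pad top [(array([123.7, 291.1]), 0.34)]
clamp_pad scene [(array([236.8, 246.8]), 0.57)]
   tri [  176.1   503.4 -1304.7]
slide_box top [(array([293.8, 184.6]), 0.91), (array([302.1, 277.5]), 0.81)]
slide_box scene [(array([288.5, 341. ]), 0.87), (array([244.3, 253.8]), 0.81)]
   tri [ 749.5 -188.1 -594.7]
glue_bottle top [(array([332.2, 179.2]), 0.63), (array([382.3, 252.1]), 0.22)]
glue_bottle scene [(array([225.4, 298.2]), 0.81)]
   tri [ 610.5 -269.    -5.5]
offcut top [(array([253. , 193.6]), 0.72)]
offcut scene [(array([264.4, 220. ]), 0.63), (array([222.9, 297. ]), 0.49)]
   tri [562.4 -16.   -8.2]
1627 ((600.7083740234375, -178.82044982910156), (310.8821105957031, 214.56295776367188), 8.036797523498535)
```

```bash
sleep 1
```

```text
(no output)
```

View pics/topcrop.png

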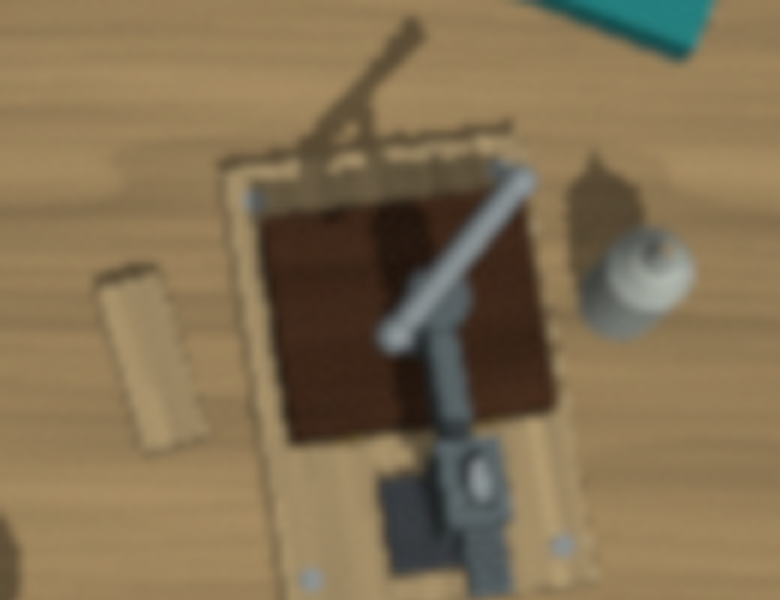

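View pics/scenecrop.png

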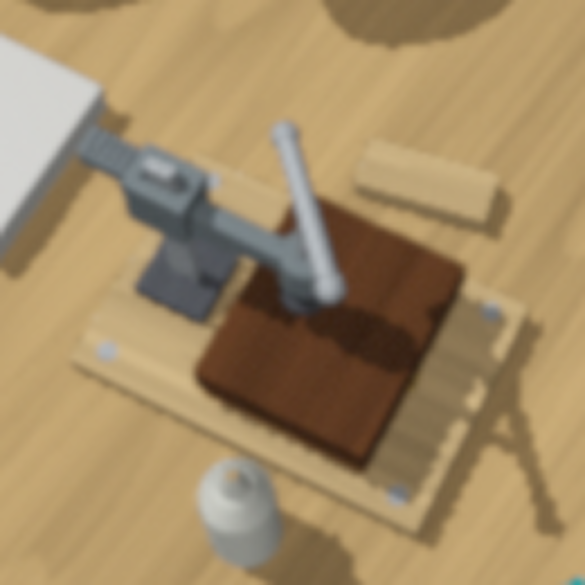

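```bash
cat >> h.py <<'E'
def rel(pos,rpy):
    s=r.sense();R0=R.from_euler('xyz',s["tcp_rot"],degrees=True);R1=R.from_euler('xyz',rpy,degrees=True)
    t=R0.inv().apply(np.array(pos)-s["tool_pos"])/1000;v=(R0.inv()*R1).as_rotvec()
    print("rel",t.round(4),v.round(4));return t,v
E
python3 - <<'E'
from h import *
rel((563,-155,340),(180,0,8))
rel((387,203,340),(180,0,83.5))
E
```

```text
rel [-0.5815 -0.5463 -0.1087] [-0.      0.      2.6412]
rel [-0.2904 -0.2734 -0.1087] [-0.      0.      1.3234]
```

```bash
python3 -m crank '[[[-0.036,-0.034,-0.02,0,0,0.165],[-0.072,-0.068,-0.04,0,0,0.33],[-0.109,-0.102,-0.06,0,0,0.495],[-0.145,-0.136,-0.08,0,0,0.66],[-0.182,-0.17,-0.1,0,0,0.825],[-0.218,-0.204,-0.109,0,0,0.99],[-0.254,-0.239,-0.109,0,0,1.155],[-0.29,-0.273,-0.109,0,0,1.32],[-0.326,-0.307,-0.109,0,0,1.485],[-0.362,-0.341,-0.109,0,0,1.65]]]'
python3 - <<'E'
from h import *
st();rel((563,-155,340),(180,0,8))
E
```

```text
time: 2.3
tool_pos: [430.6, 113.0, 340.6]
tcp_rot: [180.0, -0.0, 64.5]
ft_force: [1.1, -0.7, -0.5]
finger_gap: 85.5
t2.30 pos [430.6 113.  340.6] rpy [ 1.7996e+02 -3.0000e-02  6.4480e+01] F [ 1.05 -0.74 -0.53] M [ 0.06  -0.003  0.033] gap85.5
rel [-0.1848  0.235   0.0006] [ 4.000e-04 -8.000e-04  9.857e-01]
```

```bash
python3 -m crank '[[[-0.031,0.039,0,0,0,0.165],[-0.062,0.078,0,0,0,0.33],[-0.092,0.117,0,0,0,0.495],[-0.123,0.156,0,0,0,0.66],[-0.154,0.196,0,0,0,0.825],[-0.185,0.235,0,0,0,0.986],[-0.185,0.235,0,0,0,0.986]]]'
python3 - <<'E'
from h import *
st()
p,d=r.snapshot("wrist");cv2.imwrite("pics/w1.png",p);np.savez("w1.npz",W=cloud(d,"wrist"),p=p)
for th in("clamp_jaw","jaw_heel","clamp_handle"):
    L=r.landmark_of(th,"wrist")[:2];print(th,[(np.round(x["pixel"],1),round(x["conf"],2)) for x in L])
    for x in L:
        u,v=np.round(x["pixel"]).astype(int);print(ray(x["pixel"],"wrist",depth=d[v,u]).round(1))
E
```

```text
time: 3.18
tool_pos: [563.3, -158.2, 339.1]
tcp_rot: [-180.0, 0.1, 7.7]
ft_force: [-0.1, 0.3, 0.0]
finger_gap: 85.4
t3.17 pos [ 563.3 -158.2  339.1] rpy [-1.7998e+02  7.0000e-02  7.6700e+00] F [-0.09  0.26  0.  ] M [ 0.018 -0.025  0.017] gap85.4
clamp_jaw [(array([251.8, 231.5]), 0.77)]
[ 495.5 -160.9  161.3]
jaw_heel [(array([254.6, 261.5]), 0.65)]
[ 461.3 -168.7  172.3]
clamp_handle [(array([252.1, 174.9]), 0.82), (array([381.1, 265.1]), 0.37)]
[ 578.  -149.6  222.6]
[ 578.  -206.8  376.1]
```

View pics/w1.png

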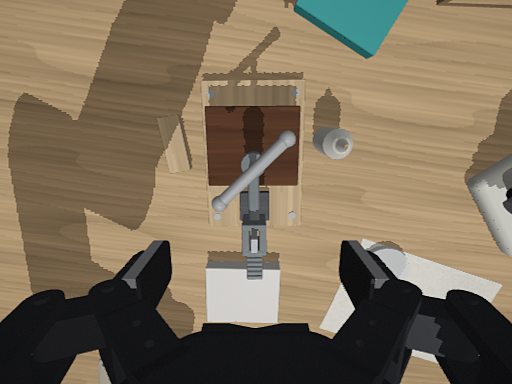

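Run:
```python
from h import *
f=np.load("w1.npz");W=f["W"];p=f["p"]
def reg(u0,u1,v0,v1,z0,z1):
    S=W[v0:v1,u0:u1].reshape(-1,3);S=S[(S[:,2]>z0)&(S[:,2]<z1)];return S
b=reg(195,312,65,232,12,27);print("board z",np.median(b[:,2]),cv2.minAreaRect(b[:,:2].astype(np.float32)))
l=reg(195,312,65,232,40,80);print("lid z",np.median(l[:,2]),np.percentile(l[:,2],[5,95]),cv2.minAreaRect(l[:,:2].astype(np.float32)))
h=reg(205,305,125,220,208,250);print("handle",h.mean(0),h.min(0),h.max(0),cv2.minAreaRect(h[:,:2].astype(np.float32)))
for z0 in(-1,):
    t=reg(240,272,255,285,120,200);print("heel",t.mean(0),t.min(0),t.max(0),cv2.minAreaRect(t[:,:2].astype(np.float32)))
    A=np.c_[t[:,:2],np.ones(len(t))];print("heel plane",np.linalg.lstsq(A,t[:,2],rcond=None)[0])
for v in range(225,282,3): print(v,W[v,246:264:4,2].round(0),W[v,254].round(0))
```

```text
board z 21.104589511659753 ((565.377685546875, -152.63259887695312), (240.3604736328125, 160.2985382080078), 8.53392505645752)
lid z 70.18794549565825 [68.83173921 71.55083255] ((587.644287109375, -148.40777587890625), (113.7691650390625, 135.30609130859375), 7.8386759757995605)
handle [ 581.75672125 -151.74902654  220.70630821] [ 537.01177633 -186.33422961  212.53642611] [ 622.99916622 -115.53779608  227.17987851] ((580.228271484375, -150.9012451171875), (15.331489562988281, 105.3828125), 51.91923904418945)
heel [ 453.84373303 -169.72572412  171.42567248] [ 435.3450975  -181.54470493  168.79892952] [ 471.04347901 -153.72512295  173.93825076] ((453.04620361328125, -170.2025146484375), (33.50545883178711, 28.08017349243164), 9.079343795776367)
heel plane [-4.96799263e-02 -1.83734375e-02  1.90854151e+02]
225 [168. 168. 168. 168. 169.] [ 507. -163.  168.]
228 [169. 170. 169. 168. 168.] [ 504. -163.  169.]
231 [169.   2. 160. 149. 168.] [ 496. -165.  160.]
234 [169. 165. 168. 145. 168.] [ 495. -165.  168.]
237 [170. 175. 175. 139. 168.] [ 495. -165.  175.]
240 [169. 180. 181. 138. 168.] [ 494. -165.  181.]
243 [169. 182. 180. 148. 170.] [ 490. -165.  180.]
246 [169. 180. 181. 158. 170.] [ 486. -166.  181.]
249 [169. 179. 182. 169. 171.] [ 483. -166.  182.]
252 [170. 169. 182. 170. 170.] [ 479. -167.  182.]
255 [170. 171. 171. 171. 171.] [ 469. -168.  171.]
258 [170. 171. 171. 171.   0.] [ 466. -169.  171.]
261 [170. 172. 172. 170.   2.] [ 462. -169.  172.]
264 [170. 172. 170. 170.  13.] [ 457. -170.  170.]
267 [170. 172. 172. 172.  24.] [ 454. -170.  172.]
270 [170. 173. 172. 173.  31.] [ 450. -171.  172.]
273 [171. 172. 172. 172.  29.] [ 446. -171.  172.]
276 [170. 173. 173. 173.  30.] [ 442. -172.  173.]
279 [ 31. 170. 172. 172.  29.] [ 438. -173.  172.]
```

Run:
```python
from h import *
rel((456,-169.6,195),(180,0,8.5))
```

```text
rel [-1.081e-01  1.000e-04  1.458e-01] [-0.0002 -0.0012 -0.0073]
```

```bash
python3 -m crank '[[[-0.05,0,0,0,0,-0.01],[-0.1,0,0.03,0,0,-0.01],[-0.108,0,0.08,0,0,-0.01],[-0.108,0,0.12,0,0,-0.01],[-0.108,0,0.14,0,0,-0.01],[-0.108,0,0.146,0,0,-0.01],[-0.108,0,0.146,0,0,-0.01],[-0.108,0,0.146,0,0,-0.01]]]' 1 40
python3 - <<'E'
from h import *
st()
p,d=r.snapshot("wrist");cv2.imwrite("pics/w2.png",p)
rel((456.5,-169.6,172),(180,0,8.5))
E
```

```text
time: 4.38
tool_pos: [456.9, -169.6, 196.4]
tcp_rot: [179.9, -0.2, 8.7]
ft_force: [0.3, -0.3, 0.1]
finger_gap: -0.2
t4.38 pos [ 456.9 -169.6  196.4] rpy [179.93  -0.19   8.69] F [ 0.27 -0.31  0.09] M [-0.002 -0.033  0.006] gap-0.2
rel [-0.0004 -0.0002  0.0243] [ 0.0011 -0.0032  0.0032]
```

View pics/w2.png

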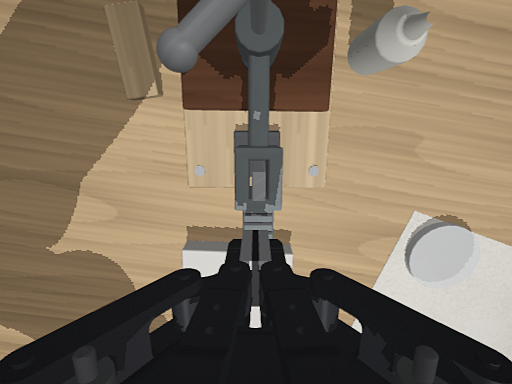

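```bash
python3 -m crank '[[[0,0,0.008,0,0,0],[0,0,0.016,0,0,0],[0,0,0.02,0,0,0],[0,0,0.023,0,0,0],[0,0,0.025,0,0,0],[0,0,0.027,0,0,0],[0,0,0.029,0,0,0]]]'; python3 -c "
from h import *
st()"
```

```text
time: 5.3
tool_pos: [457.0, -169.8, 167.7]
tcp_rot: [179.9, -0.2, 8.7]
ft_force: [-3.3, 0.9, 4.2]
finger_gap: -0.7
t5.30 pos [ 457.  -169.8  167.7] rpy [179.92  -0.19   8.68] F [-3.33  0.92  4.24] M [ 0.122  0.579 -0.043] gap-0.7
```

```bash
python3 -m crank '[[[0,0,0.002,0,0,0],[0,0,0.004,0,0,0],[0,0,0.006,0,0,0],[0,0,0.008,0,0,0],[0,0,0.010,0,0,0],[0,0,0.012,0,0,0],[0,0,0.014,0,0,0]]]'; python3 -c "
from h import *
st()
p,d=r.snapshot('scene');cv2.imwrite('pics/s3.png',cv2.resize(p[180:310,170:300],None,fx=4.5,fy=4.5,interpolation=cv2.INTER_CUBIC))
p,d=r.snapshot('wrist');cv2.imwrite('pics/w3.png',p)
"
```

```text
time: 6.18
tool_pos: [457.0, -169.8, 153.5]
tcp_rot: [179.9, -0.2, 8.7]
ft_force: [-3.2, 0.7, 4.4]
finger_gap: -0.1
t6.17 pos [ 457.  -169.8  153.5] rpy [179.92  -0.19   8.68] F [-3.2   0.66  4.45] M [0.168 0.519 0.003] gap-0.1
```

View pics/s3.png

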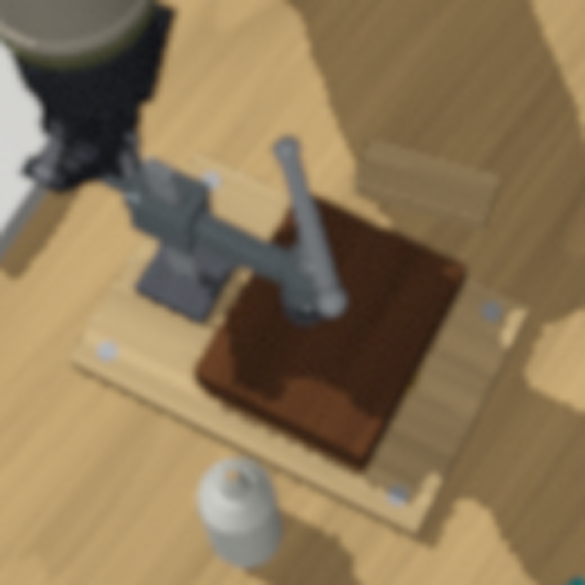

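View pics/w3.png

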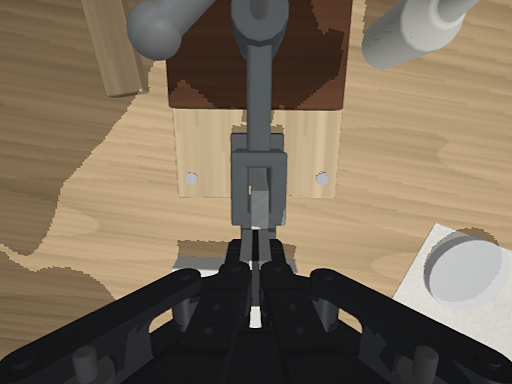

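Jaw slides with the push (4.4 N); fingers are on the heel at (255,245). I continue in smaller steps.

```bash
python3 -m crank '[[[0,0,0.0015,0,0,0],[0,0,0.003,0,0,0],[0,0,0.0045,0,0,0],[0,0,0.006,0,0,0]]]'; python3 -c "
from h import *
st()
"
```

```text
time: 6.78
tool_pos: [456.9, -169.8, 147.1]
tcp_rot: [179.9, -0.2, 8.7]
ft_force: [-3.0, -0.7, 3.3]
finger_gap: -0.0
t6.78 pos [ 456.9 -169.8  147.1] rpy [ 1.7992e+02 -1.7000e-01  8.6800e+00] F [-2.97 -0.7   3.35] M [-0.038  0.478 -0.023] gap-0.0
```

```bash
python3 -m crank '[[[0,0,0.0015,0,0,0],[0,0,0.003,0,0,0]]]'; python3 -c "
from h import *
st()
"
```

```text
time: 7.02
tool_pos: [456.9, -169.9, 144.0]
tcp_rot: [179.9, -0.2, 8.7]
ft_force: [-2.0, 1.4, 3.5]
finger_gap: -0.0
t7.03 pos [ 456.9 -169.9  144. ] rpy [ 1.7992e+02 -1.7000e-01  8.6700e+00] F [-1.98  1.42  3.53] M [-0.07   0.457 -0.003] gap-0.0
```

```bash
python3 -m crank '[[[0,0,0.001,0,0,0],[0,0,0.002,0,0,0]]]'; python3 -c "
from h import *
st()
"
```

```text
time: 7.28
tool_pos: [456.9, -169.9, 141.8]
tcp_rot: [179.9, -0.2, 8.7]
ft_force: [-1.9, -0.2, 3.4]
finger_gap: 0.0
t7.28 pos [ 456.9 -169.9  141.8] rpy [ 1.7992e+02 -1.6000e-01  8.6800e+00] F [-1.87 -0.18  3.39] M [-0.04   0.499 -0.022] gap0.0
```

```bash
python3 -m crank '[[[0,0,0.001,0,0,0],[0,0,0.002,0,0,0],[0,0,0.003,0,0,0]]]'; python3 -c "
from h import *
st()
"
```

```text
time: 7.65
tool_pos: [456.9, -169.9, 138.8]
tcp_rot: [179.9, -0.2, 8.7]
ft_force: [-3.1, -0.9, 4.0]
finger_gap: 0.1
t7.65 pos [ 456.9 -169.9  138.8] rpy [ 1.7991e+02 -1.6000e-01  8.6800e+00] F [-3.09 -0.89  4.02] M [-0.095  0.561  0.043] gap0.1
```

```bash
python3 -m crank '[[[0,0,0.001,0,0,0],[0,0,0.002,0,0,0]]]'; python3 -c "
from h import *
st()
"
```

```text
time: 7.9
tool_pos: [456.9, -170.0, 136.7]
tcp_rot: [179.9, -0.2, 8.7]
ft_force: [-3.2, 0.5, 3.9]
finger_gap: 0.1
t7.90 pos [ 456.9 -170.   136.7] rpy [ 1.7991e+02 -1.6000e-01  8.6700e+00] F [-3.25  0.54  3.9 ] M [-0.049  0.517 -0.006] gap0.1
```

```bash
python3 -m crank '[[[0,0,0.001,0,0,0],[0,0,0.0015,0,0,0]]]'; python3 -c "
from h import *
st()
p,d=r.snapshot('wrist');cv2.imwrite('pics/w4.png',p);np.savez('w4.npz',W=cloud(d,'wrist'),p=p)
"
```

```text
time: 8.15
tool_pos: [456.8, -170.0, 135.1]
tcp_rot: [179.9, -0.1, 8.7]
ft_force: [-3.4, -0.9, 3.9]
finger_gap: 0.3
t8.15 pos [ 456.8 -170.   135.1] rpy [ 1.7992e+02 -1.5000e-01  8.6800e+00] F [-3.41 -0.88  3.93] M [-0.071  0.588 -0.021] gap0.3
```

View pics/w4.png

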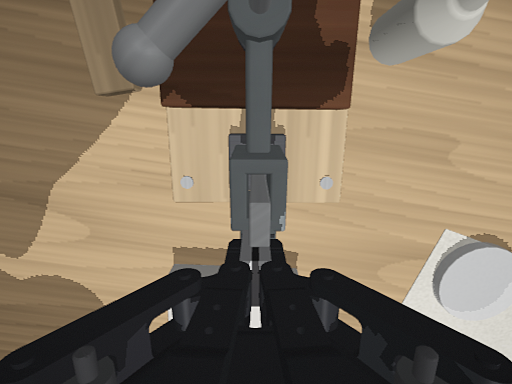

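```bash
cat >> h.py <<'E'
B0=np.array([565.4,-152.6]);YA=np.radians(8.5)
def toB(W):
    d=W[...,:2]-B0;c,s=np.cos(YA),np.sin(YA)
    return np.stack([d[...,0]*c+d[...,1]*s,-d[...,0]*s+d[...,1]*c,W[...,2]],-1)
def tilt(W,z0=80,z1=190,xs=(-62,-10)):
    Q=toB(W).reshape(-1,3);Q=Q[np.isfinite(Q[:,2])]
    m=(Q[:,0]>xs[0])&(Q[:,0]<xs[1])&(abs(Q[:,1])<5)&(Q[:,2]>z0)&(Q[:,2]<z1);S=Q[m]
    k=np.polyfit(S[:,0],S[:,2],1);e=S[:,2]-np.polyval(k,S[:,0]);S=S[abs(e)<3];k=np.polyfit(S[:,0],S[:,2],1)
    print("arm n",len(S),"slope %.4f"%k[0],"z@-40 %.1f"%np.polyval(k,-40));return k
E
python3 - <<'E'
from h import *
for n in("w1","w4"):
    W=np.load(n+".npz")["W"];tilt(W)
    Q=toB(W).reshape(-1,3)
    for a in range(-78,4,8):
        S=Q[(abs(Q[:,0]-a)<3)&(abs(Q[:,1])<4)&(Q[:,2]>80)];print(a,len(S),np.nanmedian(S[:,2]).round(1) if len(S) else None,end="; ")
    print()
E
```

```text
arm n 218 slope -0.1421 z@-40 149.9
-78 35 180.7; -70 67 172.4; -62 51 167.4; -54 27 149.5; -46 27 148.9; -38 26 148.8; -30 29 148.3; -22 26 147.6; -14 34 146.8; -6 4 147.2; 2 3 220.6; 
arm n 1736 slope 0.0440 z@-40 121.1
-78 249 180.3; -70 490 159.4; -62 242 134.9; -54 163 120.3; -46 180 120.5; -38 165 121.1; -30 188 121.5; -22 187 122.1; -14 196 122.3; -6 319 125.8; 2 393 133.2;
```

```bash
python3 -m crank '[[[0,0,0.0006,0,0,0],[0,0,0.0012,0,0,0]]]'; python3 -c "
from h import *
st()
"
```

```text
time: 8.45
tool_pos: [456.7, -170.0, 134.2]
tcp_rot: [179.9, -0.1, 8.7]
ft_force: [-5.7, 0.2, 8.7]
finger_gap: -0.0
t8.45 pos [ 456.7 -170.   134.2] rpy [ 1.7991e+02 -1.4000e-01  8.6700e+00] F [-5.75  0.15  8.68] M [ 0.03   1.063 -0.017] gap-0.0
```

```bash
python3 -m crank '[[[0,0,0.0005,0,0,0],[0,0,0.0007,0,0,0]]]'; python3 -c "
from h import *
st()
"
```

```text
time: 8.7
tool_pos: [456.7, -170.0, 134.1]
tcp_rot: [179.9, -0.1, 8.7]
ft_force: [-6.6, 0.5, 8.3]
finger_gap: 0.2
t8.70 pos [ 456.7 -170.   134.1] rpy [ 1.7991e+02 -1.3000e-01  8.6800e+00] F [-6.59  0.54  8.31] M [0.095 1.114 0.003] gap0.2
```

```bash
python3 -m crank '[[[0,0,0.0008,0,0,0],[0,0,0.0012,0,0,0]]]'; python3 -c "
from h import *
st()
p,d=r.snapshot('wrist');tilt(cloud(d,'wrist'),xs=(-56,-12),z1=130)
"
```

```text
time: 8.95
tool_pos: [456.6, -170.1, 133.8]
tcp_rot: [179.9, -0.1, 8.7]
ft_force: [-8.5, 1.4, 12.8]
finger_gap: 0.2
t8.95 pos [ 456.6 -170.1  133.8] rpy [ 1.799e+02 -1.300e-01  8.680e+00] F [-8.48  1.41 12.79] M [0.304 1.386 0.017] gap0.2
arm n 1542 slope 0.0668 z@-40 120.3
```

```bash
python3 -m crank '[[[0,0,-0.01,0,0,0],[0,0,-0.04,0,0,0],[0,0,-0.09,0,0,0],[0,0,-0.14,0,0,-0.17],[0.01,0,-0.18,0,0,-0.34],[0.04,0,-0.196,0,0,-0.51],[0.07,0,-0.196,0,0,-0.68],[0.1,0,-0.196,0,0,-0.85],[0.12,0,-0.196,0,0,-1.02],[0.12,0,-0.196,0,0,-1.19]]]'; python3 -c "
from h import *
st()
rel((575,-151,320),(180,0,141.9))
"
```

```text
time: 10.25
tool_pos: [576.1, -151.0, 329.4]
tcp_rot: [179.9, -0.0, 77.3]
ft_force: [-0.2, -0.3, 0.2]
finger_gap: -0.3
t10.25 pos [ 576.1 -151.   329.4] rpy [179.85  -0.    77.25] F [-0.23 -0.25  0.19] M [-0.023  0.023  0.024] gap-0.3
rel [-0.0002 -0.0011  0.0094] [ 0.0023  0.0015 -1.1283]
```

```bash
python3 -m crank '[[[0,0,0.009,0,0,-0.18],[0,0,0.009,0,0,-0.36],[0,0,0.009,0,0,-0.54],[0,0,0.009,0,0,-0.72],[0,0,0.009,0,0,-0.9],[0,-0.001,0.009,0,0,-1.08],[0,-0.001,0.009,0,0,-1.128],[0,-0.001,0.009,0,0,-1.128]]]' 0 40; python3 -c "
from h import *
st()
p,d=r.snapshot('wrist');cv2.imwrite('pics/w5.png',p);W=cloud(d,'wrist');np.savez('w5.npz',W=W,p=p)
tilt(W,xs=(-56,-12),z1=135)
p,d=r.snapshot('scene');cv2.imwrite('pics/s5.png',cv2.resize(p[180:310,170:300],None,fx=4.5,fy=4.5,interpolation=cv2.INTER_CUBIC))
m=(W[...,2]>160)&(W[...,2]<215);m[230:]=0
ys,xs=np.where(m);print(len(xs),xs.min(),xs.max(),ys.min(),ys.max())
"
```

```text
time: 11.25
tool_pos: [575.5, -150.6, 320.6]
tcp_rot: [179.9, 0.2, 141.9]
ft_force: [-0.1, 0.6, -0.5]
finger_gap: 85.8
t11.25 pos [ 575.5 -150.6  320.6] rpy [1.7990e+02 1.6000e-01 1.4187e+02] F [-0.14  0.63 -0.53] M [-0.045  0.006 -0.019] gap85.8
arm n 111 slope 0.1559 z@-40 117.7
1449 176 256 116 229
```

View pics/w5.png

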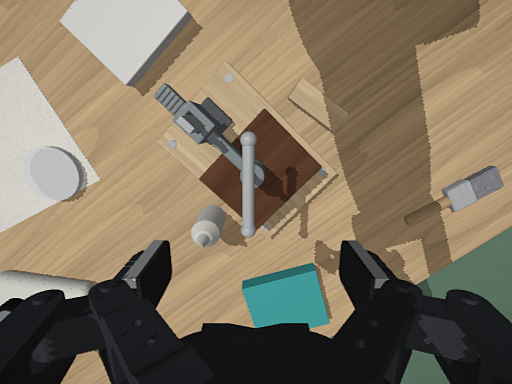

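View pics/s5.png

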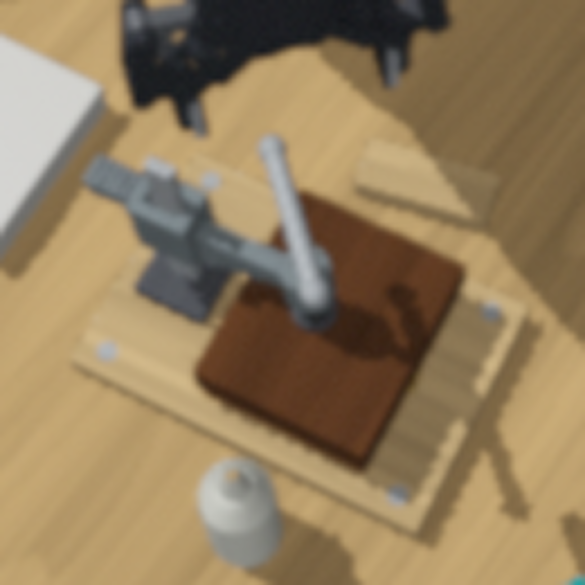

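Run:
```python
from h import *
f=np.load("w5.npz");W=f["W"]
S=W[130:240,236:262].reshape(-1,3);S=S[(S[:,2]>170)&(S[:,2]<225)]
print(len(S),S.mean(0),cv2.minAreaRect(S[:,:2].astype(np.float32)))
for v in range(134,240,6):
    row=W[v,232:264];k=np.where((row[:,2]>175))[0]
    if len(k):print(v,k.min()+232,k.max()+232,row[k].mean(0).round(1),row[k,2].max().round(1))
Q=toB(W).reshape(-1,3)
for a in range(-78,4,6):
    T=Q[(abs(Q[:,0]-a)<3)&(abs(Q[:,1])<4)&(Q[:,2]>90)];print(a,len(T),np.nanmedian(T[:,2]).round(1) if len(T) else None,end="; ")
```

```text
1316 [ 567.98333385 -153.41141693  198.93629021] ((570.0741577148438, -155.02333068847656), (15.269538879394531, 105.28218841552734), 51.18170928955078)
134 242 254 [ 531.1 -123.5  196.5] 198.3
140 240 256 [ 535.2 -126.7  198.4] 200.9
146 242 253 [ 539.3 -130.6  197.5] 200.3
152 242 253 [ 543.7 -134.1  197.3] 198.5
158 242 253 [ 548.  -137.6  197.8] 199.8
164 242 253 [ 552.5 -141.1  197.8] 199.5
170 242 253 [ 556.9 -144.7  198.2] 200.2
176 242 253 [ 561.4 -148.3  198.7] 200.1
182 242 253 [ 566.  -151.9  198.7] 200.6
188 242 253 [ 570.6 -155.6  198.8] 200.5
194 242 253 [ 575.3 -159.4  198.9] 200.4
200 242 253 [ 580.  -163.   199.5] 201.6
206 242 253 [ 584.7 -166.9  199.7] 201.5
212 242 253 [ 589.5 -170.7  199.9] 201.7
218 242 253 [ 594.4 -174.5  200.2] 201.4
224 242 253 [ 599.3 -178.4  200.5] 202.9
230 240 255 [ 603.9 -182.   202. ] 204.8
236 244 251 [ 608.8 -186.   202.2] 203.5
-78 87 170.6; -72 87 157.3; -66 39 136.8; -60 54 119.1; -54 49 119.0; -48 48 119.2; -42 46 119.4; -36 48 120.2; -30 46 120.1; -24 45 120.7; -18 1668 415.0; -12 366 412.7; -6 1346 403.1; 0 482 403.2;
```

```bash
cat >> h.py <<'E'
def toolR(yaw,th):
    up=np.array([-th*np.cos(YA),-th*np.sin(YA),1.]);up/=np.linalg.norm(up);z=-up
    x=np.array([np.cos(np.radians(yaw)),np.sin(np.radians(yaw)),0]);x-=x@z*z;x/=np.linalg.norm(x)
    return R.from_matrix(np.c_[x,np.cross(z,x),z])
def relR(pos,R1):
    s=r.sense();R0=R.from_euler('xyz',s["tcp_rot"],degrees=True)
    t=R0.inv().apply(np.array(pos)-s["tool_pos"])/1000;v=(R0.inv()*R1).as_rotvec()
    print("rel",t.round(4),v.round(4))
E
python3 - <<'E'
from h import *
T=toolR(141.2,.075);z=T.as_matrix()[:,2];c=np.array([570.1,-155,193.7])
for b in(19,-31): print(c+b*z);relR(c+b*z,T)
E
```

```text
[ 571.50540046 -154.78996149  174.75321311]
rel [ 0.0009 -0.0058  0.1457] [-0.0533 -0.0485  0.0122]
[ 567.8069782  -155.3426944   224.61317861]
rel [ 0.0033 -0.0085  0.0959] [-0.0533 -0.0485  0.0122]
```

```bash
python3 -m crank '[[[0.001,-0.003,0.04,-0.02,-0.02,0.005],[0.002,-0.006,0.08,-0.04,-0.04,0.01],[0.003,-0.0085,0.096,-0.053,-0.0485,0.012],[0.003,-0.0085,0.096,-0.053,-0.0485,0.012]]]'; python3 -c "
from h import *
st()
p,d=r.snapshot('wrist');cv2.imwrite('pics/w6.png',p);W=cloud(d,'wrist');np.savez('w6.npz',W=W,p=p)
print(proj(np.array([[570.1,-155,193.7]]),'wrist'))
T=toolR(141.2,.075);z=T.as_matrix()[:,2];c=np.array([570.1,-155,193.7]);relR(c+19*z,T)
for v in range(0,300,10):
    row=W[v,200:312];k=np.where((row[:,2]>175)&(row[:,2]<212))[0]
    if len(k):print(v,k.min()+200,k.max()+200,row[k].mean(0).round(1),row[k,2].max().round(1))
"
```

```text
time: 11.85
tool_pos: [566.8, -155.3, 222.7]
tcp_rot: [176.9, 2.7, 141.0]
ft_force: [-0.1, 1.0, 0.6]
finger_gap: 85.4
t11.85 pos [ 566.8 -155.3  222.7] rpy [176.91   2.72 140.98] F [-0.14  1.01  0.57] M [ 0.013 -0.008 -0.068] gap85.4
[[255.06789667 223.2845718 ]]
rel [0.0001 0.0002 0.0499] [-0.0006 -0.0007 -0.0008]
150 245 266 [ 531.9 -124.2  198.1] 200.6
160 243 268 [ 536.2 -127.8  199.9] 202.4
170 246 265 [ 541.2 -131.7  198.8] 200.6
180 246 265 [ 546.  -135.6  198.9] 201.0
190 247 265 [ 551.  -139.3  199.3] 201.4
200 247 265 [ 556.  -143.3  199.5] 201.3
210 247 265 [ 561.1 -147.4  199.7] 201.8
220 247 265 [ 566.2 -151.6  200.3] 202.2
230 247 265 [ 571.5 -155.8  200.5] 202.3
240 247 265 [ 577.  -160.3  200.5] 203.3
250 248 264 [ 582.3 -164.6  201.4] 203.1
260 248 264 [ 587.9 -169.2  201.7] 203.5
270 248 264 [ 593.6 -173.8  202.1] 203.9
280 247 265 [ 599.9 -178.8  201.7] 204.1
290 246 267 [ 604.7 -182.4  204.4] 206.2
```

View pics/w6.png

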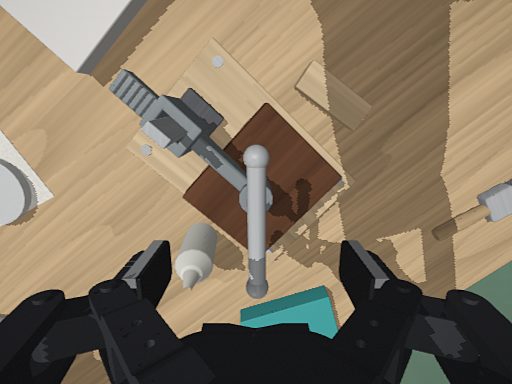

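```bash
python3 -m crank '[[[0,0,0.015,0,0,0],[0,0,0.03,0,0,0],[0,0,0.045,0,0,0],[0,0,0.049,0,0,0],[0,0,0.049,0,0,0]]]'; python3 -c "
from h import *
st()
T=toolR(141.2,.075);z=T.as_matrix()[:,2];c=np.array([570.1,-155,193.7]);relR(c+19*z,T)
p,d=r.snapshot('wrist');cv2.imwrite('pics/w7.png',p)"
```

```text
time: 12.52
tool_pos: [571.2, -154.9, 175.1]
tcp_rot: [176.9, 2.8, 141.0]
ft_force: [0.3, -1.6, -0.3]
finger_gap: 85.5
t12.53 pos [ 571.2 -154.9  175.1] rpy [176.89   2.81 141.  ] F [ 0.3  -1.64 -0.28] M [-0.044  0.04   0.005] gap85.5
rel [-0.0002  0.0003  0.0003] [-0.0009 -0.0016 -0.0008]
```

View pics/w7.png

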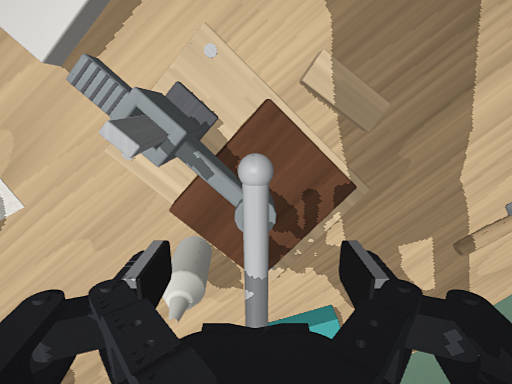

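```bash
python3 -m crank '[[[0,0,0,0,0,0],[0,0,0,0,0,0],[0,0,0,0,0,0],[0,0,0,0,0,0],[0,0,0,0,0,0],[0,0,0,0,0,0]]]' 1 20; python3 -c "
from h import *
st()"
```

```text
time: 13.32
tool_pos: [571.7, -154.9, 176.0]
tcp_rot: [176.9, 2.9, 141.0]
ft_force: [0.6, 1.6, 1.4]
finger_gap: 11.1
t13.32 pos [ 571.7 -154.9  176. ] rpy [176.85   2.88 141.  ] F [0.58 1.58 1.38] M [ 0.156 -0.162  0.019] gap11.1
```

```bash
python3 -m crank '[[[0,0,0,0,0,0],[0,0,0.0001,0,0,0.1],[0,0,0.0002,0,0,0.2],[0,0,0.0003,0,0,0.3],[0.0002,-0.0002,0.0004,0,0,0.4],[0.0002,-0.0002,0.0005,0,0,0.5]]]' 1 60; python3 -c "
from h import *
st()
p,d=r.snapshot('wrist');cv2.imwrite('pics/w8.png',p);W=cloud(d,'wrist');tilt(W,xs=(-56,-20),z1=135)"
```

```text
time: 14.08
tool_pos: [571.2, -155.1, 175.5]
tcp_rot: [175.9, 1.0, 112.2]
ft_force: [-0.9, 0.4, 1.6]
finger_gap: 10.2
t14.07 pos [ 571.2 -155.1  175.5] rpy [175.88   1.02 112.22] F [-0.88  0.38  1.56] M [-0.064  0.192  0.218] gap10.2
arm n 125 slope 0.1457 z@-40 114.9
```

View pics/w8.png

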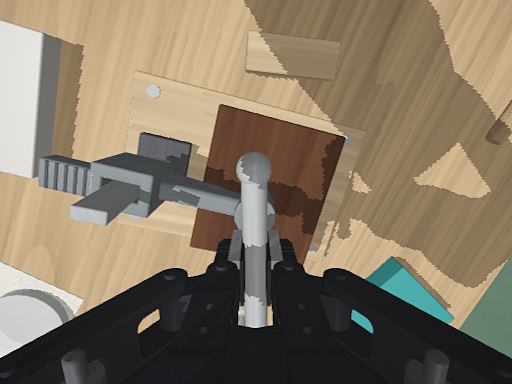

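```bash
cat >> h.py <<'E'
def tilt2(W,xs=(-56,-22),verb=True):
    Q=toB(W).reshape(-1,3);Q=Q[np.isfinite(Q[:,2])]
    m=(abs(Q[:,0])<118)&(abs(Q[:,1])<78)&(Q[:,2]>12)&(Q[:,2]<30);b=Q[m]
    kb=np.linalg.lstsq(np.c_[b[:,:2],np.ones(len(b))],b[:,2],rcond=None)[0]
    m=(Q[:,0]>xs[0])&(Q[:,0]<xs[1])&(abs(Q[:,1])<9)&(Q[:,2]>100)&(Q[:,2]<135);S=Q[m]
    # keep top surface: per x bin upper quantile
    best=None
    for it in range(6):
        A=np.c_[S[:,0],np.ones(len(S))] 
        k=np.linalg.lstsq(A,S[:,2],rcond=None)[0];e=S[:,2]-A@k
        S=S[(e>-1.5-(4-it if it<4 else 0))&(e<2.5)]
    se=e.std()/np.sqrt(len(S))/ (S[:,0].std())
    print("board slope %.4f,%.4f z%.1f"%tuple(kb),"arm n",len(S),"slope %.4f se %.4f"%(k[0],se),"net %.4f"%(k[0]-kb[0]),"z@-40 %.1f"%(k@[-40,1]))
E
python3 - <<'E'
from h import *
for n in("w1","w4","w5","w6"):
    W=np.load(n+".npz")["W"]
    if n=="w1":W=W-[0,0,28]
    print(n);tilt2(W if n!="w1" else W+0)
st();p,d=r.snapshot("wrist");W=cloud(d,"wrist");np.savez("w8.npz",W=W,p=p);tilt2(W)
E
```

```text
w1
board slope 0.0000,0.0000 z0.0 arm n 272 slope -0.0584 se 0.0045 net -0.0584 z@-40 120.5
w4
board slope -0.0004,0.0003 z20.5 arm n 1547 slope 0.0545 se 0.0018 net 0.0549 z@-40 121.0
w5
board slope 0.0009,-0.0002 z20.7 arm n 231 slope 0.0593 se 0.0044 net 0.0585 z@-40 120.1
w6
board slope 0.0029,-0.0019 z22.4 arm n 318 slope 0.0551 se 0.0032 net 0.0522 z@-40 121.3
t14.12 pos [ 571.2 -155.1  175.5] rpy [175.88   1.   111.94] F [-1.6   0.62  3.29] M [0.131 0.283 0.042] gap9.6
board slope 0.0008,-0.0009 z20.6 arm n 207 slope 0.0450 se 0.0052 net 0.0442 z@-40 119.1
```

```bash
python3 -m crank '[[[0,0,0.0001,0,0,0.1],[0,0,0.0002,0,0,0.2],[0,0,0.0003,0,0,0.3],[0.0001,-0.0003,0.0004,0,0,0.4],[0.0001,-0.0003,0.0005,0,0,0.5]]]' 1 60; python3 -c "
from h import *
st()"
```

```text
time: 14.8
tool_pos: [570.6, -155.2, 175.0]
tcp_rot: [175.9, -1.1, 83.7]
ft_force: [-2.6, 1.0, 2.7]
finger_gap: 9.9
t14.80 pos [ 570.6 -155.2  175. ] rpy [175.93  -1.06  83.72] F [-2.65  1.02  2.67] M [-0.117  0.399  0.228] gap9.9
```

```bash
python3 -m crank '[[[0,0,0.0001,0,0,0.1],[0,0,0.0002,0,0,0.2],[0,0,0.0003,0,0,0.3],[0,-0.0003,0.0004,0,0,0.4],[0,-0.0003,0.0005,0,0,0.5]]]' 1 60; python3 -c "
from h import *
st()
p,d=r.snapshot('wrist');cv2.imwrite('pics/w9.png',p);W=cloud(d,'wrist');np.savez('w9.npz',W=W);tilt2(W)"
```

```text
time: 15.42
tool_pos: [570.1, -155.2, 174.5]
tcp_rot: [177.0, -2.9, 55.1]
ft_force: [-2.1, 1.1, 2.5]
finger_gap: 9.8
t15.43 pos [ 570.1 -155.2  174.5] rpy [176.97  -2.86  55.09] F [-2.14  1.08  2.48] M [0.009 0.417 0.241] gap9.8
board slope 0.0001,-0.0016 z20.6 arm n 242 slope -0.0401 se 0.0057 net -0.0402 z@-40 119.3
```

View pics/w9.png

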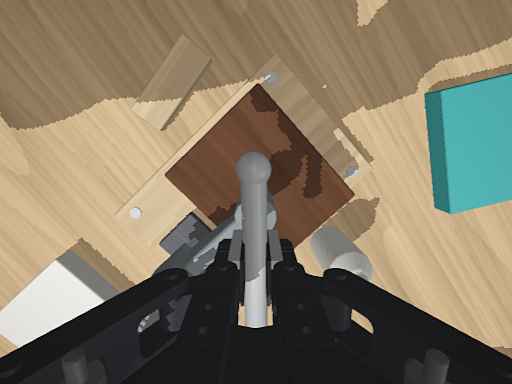

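```bash
python3 -m crank '[[[0,0,0.0001,0,0,0.1],[0,0,0.0002,0,0,0.2],[0,0,0.0003,0,0,0.3],[-0.0001,-0.0003,0.0004,0,0,0.4],[-0.0001,-0.0003,0.0005,0,0,0.5],[-0.0001,-0.0003,0.0006,0,0,0.6]]]' 1 60; python3 -c "
from h import *
st()"
```

```text
time: 16.23
tool_pos: [569.4, -155.1, 173.9]
tcp_rot: [179.2, -4.0, 20.4]
ft_force: [-2.7, -0.0, 3.3]
finger_gap: 9.9
t16.23 pos [ 569.4 -155.1  173.9] rpy [179.15  -4.03  20.43] F [-2.72 -0.02  3.28] M [0.063 0.481 0.24 ] gap9.9
```

```bash
python3 -m crank '[[[0,0,0,0,0,0],[0,0,0,0,0,0],[0,0,0,0,0,0],[0,0,-0.01,0,0,0],[0,0,-0.04,0,0,0],[0,0,-0.06,0,0,0],[0,0,-0.06,0,0,0]]]' 0 40; python3 -c "
from h import *
st()
p,d=r.snapshot('wrist');cv2.imwrite('pics/w10.png',p);W=cloud(d,'wrist');np.savez('w10.npz',W=W)
tilt2(W)
rel((456.5,-169.6,235),(180,0,8.5))
rel((456.5,-169.6,165),(180,0,8.5))
S=toB(W)[100:300,200:312].reshape(-1,3);S=S[(S[:,2]>185)&(S[:,2]<215)&(abs(S[:,0]-10)<60)]
print(len(S),S.mean(0),cv2.minAreaRect(S[:,:2].astype(np.float32)))
"
```

```text
time: 17.1
tool_pos: [566.5, -156.3, 236.7]
tcp_rot: [179.0, -4.2, 20.5]
ft_force: [0.0, 0.2, -0.6]
finger_gap: 85.3
t17.10 pos [ 566.5 -156.3  236.7] rpy [178.96  -4.24  20.45] F [ 0.05  0.24 -0.56] M [-0.003  0.036 -0.018] gap85.3
board slope -0.0026,0.0021 z18.8 arm n 252 slope 0.0751 se 0.0043 net 0.0777 z@-40 119.5
rel [-0.1069 -0.0253 -0.0083] [ 0.0088 -0.0735  0.2078]
rel [-0.1119 -0.0264  0.0615] [ 0.0088 -0.0735  0.2078]
2507 [  6.52733583  -1.15634011 195.49841076] ((2.7261734008789062, -1.9253597259521484), (103.87325286865234, 15.807378768920898), 12.931465148925781)
```

View pics/w10.png

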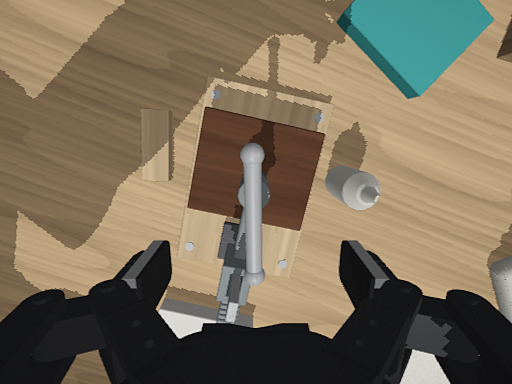

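```bash
python3 -c "
from h import *
rel((446.3,-99.7,165),(180,0,8.5))
"; python3 -m crank '[[[-0.04,-0.02,-0.01,0,-0.02,0.07],[-0.09,-0.06,-0.005,0,-0.05,0.14],[-0.11,-0.092,0.02,0.009,-0.074,0.208],[-0.110,-0.092,0.05,0.009,-0.074,0.208],[-0.110,-0.092,0.061,0.009,-0.074,0.208],[-0.110,-0.092,0.061,0.009,-0.074,0.208]]]' 1 40; python3 -c "
from h import *
st()
Ws=[]
for i in range(6):
    p,d=r.snapshot('wrist');W=cloud(d,'wrist');Ws.append(W);tilt2(W,xs=(-56,-15))
np.save('w11.npy',np.array(Ws));cv2.imwrite('pics/w11.png',p)
"
```

```text
rel [-0.0971 -0.0955  0.0614] [ 0.0088 -0.0735  0.2078]
time: 17.9
tool_pos: [434.8, -107.3, 163.5]
tcp_rot: [-179.9, 0.2, 8.5]
ft_force: [-0.1, -0.1, 0.0]
finger_gap: 0.0
t17.90 pos [ 434.8 -107.3  163.5] rpy [-1.7992e+02  1.5000e-01  8.4900e+00] F [-0.1  -0.08  0.02] M [-0.03  -0.018  0.035] gap0.0
board slope 0.0015,-0.0006 z22.0 arm n 222 slope 0.0353 se 0.0049 net 0.0337 z@-40 120.3
board slope 0.0007,-0.0005 z21.4 arm n 306 slope 0.0771 se 0.0033 net 0.0764 z@-40 120.4
board slope 0.0005,-0.0006 z21.1 arm n 319 slope 0.0639 se 0.0032 net 0.0633 z@-40 120.2
board slope -0.0001,0.0001 z20.7 arm n 346 slope 0.0570 se 0.0035 net 0.0570 z@-40 120.0
board slope -0.0002,0.0002 z20.5 arm n 371 slope 0.0506 se 0.0031 net 0.0507 z@-40 119.9
board slope -0.0006,-0.0001 z20.4 arm n 394 slope 0.0731 se 0.0029 net 0.0737 z@-40 119.8
```

View pics/w11.png

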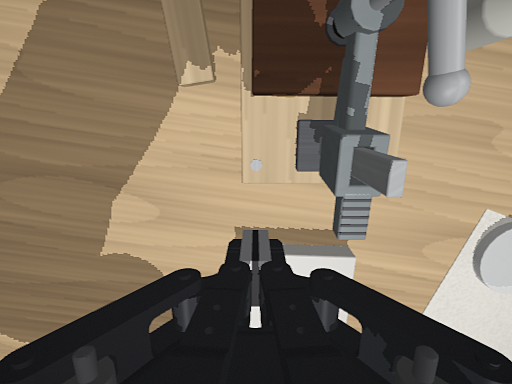

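Run:
```python
from h import *
Ws=np.load("w11.npy");
for W in (Ws[1],Ws[5]):
    Q=toB(W)
    for v in (40,55,70,85,100,115):
        print(v,[tuple(Q[v,u].round(1)) for u in range(340,380,5)])
```

```text
40 [(np.float64(1.7), np.float64(0.3), np.float64(76.1)), (np.float64(1.6), np.float64(-3.3), np.float64(76.6)), (np.float64(-7.1), np.float64(4.2), np.float64(113.7)), (np.float64(-9.1), np.float64(3.8), np.float64(122.1)), (np.float64(-9.6), np.float64(1.5), np.float64(124.2)), (np.float64(-9.6), np.float64(-1.4), np.float64(124.3)), (np.float64(-9.7), np.float64(-4.1), np.float64(124.8)), (np.float64(-9.8), np.float64(-6.9), np.float64(125.0))]
55 [(np.float64(-7.1), np.float64(-2.4), np.float64(69.3)), (np.float64(-7.5), np.float64(-5.8), np.float64(71.1)), (np.float64(-16.1), np.float64(4.3), np.float64(116.5)), (np.float64(-17.3), np.float64(3.2), np.float64(122.7)), (np.float64(-17.5), np.float64(0.7), np.float64(124.1)), (np.float64(-17.5), np.float64(-2.3), np.float64(124.0)), (np.float64(-17.6), np.float64(-5.2), np.float64(124.2)), (np.float64(-17.6), np.float64(-8.1), np.float64(124.4))]
70 [(np.float64(-18.0), np.float64(-3.0), np.float64(70.5)), (np.float64(-23.5), np.float64(4.3), np.float64(108.4)), (np.float64(-24.9), np.float64(4.1), np.float64(118.1)), (np.float64(
[... 3743 characters left out ...]
), (np.float64(-42.6), np.float64(-3.1), np.float64(121.0)), (np.float64(-42.7), np.float64(-6.1), np.float64(121.3)), (np.float64(-37.3), np.float64(-48.4), np.float64(20.1)), (np.float64(-37.4), np.float64(-52.7), np.float64(21.3))]
115 [(np.float64(-51.7), np.float64(4.5), np.float64(106.0)), (np.float64(-51.7), np.float64(4.8), np.float64(118.2)), (np.float64(-51.7), np.float64(1.9), np.float64(119.3)), (np.float64(-51.7), np.float64(-1.4), np.float64(119.2)), (np.float64(-51.7), np.float64(-3.9), np.float64(121.3)), (np.float64(-51.7), np.float64(-7.9), np.float64(119.2)), (np.float64(-51.3), np.float64(-49.6), np.float64(20.9)), (np.float64(-51.3), np.float64(-54.5), np.float64(20.7))]
```

```bash
cat >> h.py <<'E'
from scipy.optimize import least_squares
def tilt3(Ws,xs=(-56,-8),ys=(-7,2),zr=(114,129)):
    out=[]
    for W in Ws:
        Q=toB(W).reshape(-1,3);Q=Q[np.isfinite(Q[:,2])]
        b=Q[(abs(Q[:,0])<118)&(abs(Q[:,1])<78)&(abs(Q[:,2]-21)<5)]
        kb=np.linalg.lstsq(np.c_[b[:,:2],np.ones(len(b))],b[:,2],rcond=None)[0]
        S=Q[(Q[:,0]>xs[0])&(Q[:,0]<xs[1])&(Q[:,1]>ys[0])&(Q[:,1]<ys[1])&(Q[:,2]>zr[0])&(Q[:,2]<zr[1])]
        A=np.c_[S[:,0],np.ones(len(S))]
        f=least_squares(lambda k:A@k-S[:,2],[.08,122],loss="soft_l1",f_scale=.7).x
        out.append((f[0]-kb[0],f[0]*-40+f[1]-kb[2]+20,len(S),kb[0]))
    o=np.array(out);print(o.round(4).tolist(),"mean",o.mean(0).round(4),"se",(o[:,0].std()/np.sqrt(max(len(o)-1,1))).round(4))
E
python3 - <<'E'
from h import *
tilt3(np.load("w11.npy"))
tilt3([np.load("w4.npz")["W"]],ys=(-5,5))
tilt3([np.load("w5.npz")["W"]],ys=(-5,5),xs=(-56,-24))
tilt3([np.load("w1.npz")["W"]],zr=(140,154),ys=(-5,5))
E
```

```text
[[0.0845, 120.7443, 1288.0, 0.0017], [0.0877, 120.7575, 1266.0, 0.001], [0.0859, 120.8031, 1238.0, 0.0009], [0.0846, 120.8922, 1234.0, 0.0003], [0.0892, 120.8824, 1234.0, 0.0002], [0.0871, 120.9076, 1220.0, -0.0004]] mean [8.6500000e-02 1.2083120e+02 1.2466667e+03 6.0000000e-04] se 0.0008
[[0.0564, 120.4068, 1717.0, -0.0004]] mean [ 5.640000e-02  1.204068e+02  1.717000e+03 -4.000000e-04] se 0.0
[[0.0605, 119.5507, 211.0, 0.001]] mean [6.050000e-02 1.195507e+02 2.110000e+02 1.000000e-03] se 0.0
[[-0.0645, 147.5214, 294.0, 0.0015]] mean [-6.450000e-02  1.475214e+02  2.940000e+02  1.500000e-03] se 0.0
```

```bash
python3 -c "
from h import *
rel((566,-156.1,236),(179.1,-4.1,20.45))
"
```

```text
rel [ 0.1214  0.067  -0.0704] [-0.0076  0.0722 -0.2082]
```

```bash
python3 -m crank '[[[0,0,-0.05,0,0,0],[0.03,0.01,-0.075,0,0.02,-0.07],[0.07,0.04,-0.075,-0.004,0.04,-0.14],[0.115,0.063,-0.072,-0.0076,0.072,-0.208],[0.1214,0.067,-0.0704,-0.0076,0.072,-0.208],[0.1214,0.067,-0.0704,-0.0076,0.072,-0.208]]]' 0 40; python3 -c "
from h import *
st()
p,d=r.snapshot('wrist');cv2.imwrite('pics/w12.png',p)
rel((569.4,-155.1,173.9),(179.1,-4.1,20.45))
"
```

```text
time: 18.95
tool_pos: [565.8, -156.2, 235.7]
tcp_rot: [179.1, -4.0, 20.4]
ft_force: [-0.9, -0.3, -0.3]
finger_gap: 85.6
t18.95 pos [ 565.8 -156.2  235.7] rpy [179.15  -4.03  20.39] F [-0.89 -0.26 -0.26] M [-0.029  0.075 -0.04 ] gap85.6
rel [-0.0004 -0.0004  0.0622] [-0.0005  0.0009 -0.0007]
```

View pics/w12.png

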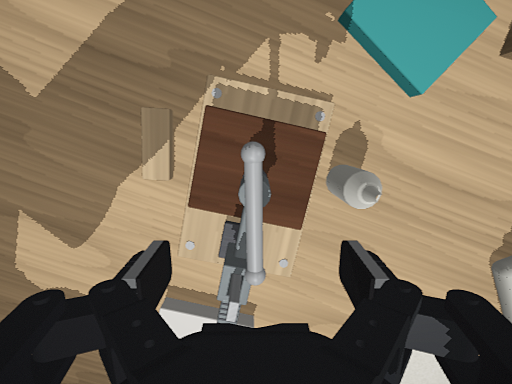

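```bash
python3 -m crank '[[[0,0,0.025,0,0,0],[0,0,0.05,0,0,0],[0,0,0.06,0,0,0],[0,0,0.0615,0,0,0],[0,0,0.0615,0,0,0]]]' && python3 -m crank '[[[0,0,0,0,0,0],[0,0,0,0,0,0],[0,0,0,0,0,0],[0,0,0,0,0,0],[0,0,0,0,0,0]]]' 1 20; python3 -c "
from h import *
st()
"
```

```text
time: 19.62
tool_pos: [570.3, -155.4, 176.0]
tcp_rot: [179.1, -4.1, 20.4]
ft_force: [0.5, 0.1, 1.4]
finger_gap: 85.5
time: 20.25
tool_pos: [570.1, -155.1, 176.1]
tcp_rot: [179.1, -4.1, 20.4]
ft_force: [-2.3, 2.5, 2.8]
finger_gap: 11.0
t20.25 pos [ 570.1 -155.1  176.1] rpy [179.1   -4.1   20.42] F [-2.3   2.5   2.85] M [0.349 0.276 0.121] gap11.0
```

```bash
python3 -m crank '[[[0,0,0,0,0,0],[0,0,0.0001,0,0,0.1],[0,0,0.0002,0,0,0.2],[0,0,0.0003,0,0,0.3],[-0.0002,0,0.0004,0,0,0.4],[-0.0002,0,0.0005,0,0,0.5],[-0.0003,0,0.0006,0,0,0.6]]]' 1 60; python3 -c "
from h import *
st()"
```

```text
time: 21.12
tool_pos: [569.9, -155.3, 175.6]
tcp_rot: [-178.4, -3.9, -14.2]
ft_force: [-2.4, 1.4, 2.0]
finger_gap: 9.5
t21.12 pos [ 569.9 -155.3  175.6] rpy [-178.42   -3.89  -14.22] F [-2.38  1.35  1.97] M [0.167 0.274 0.259] gap9.5
```

```bash
python3 -m crank '[[[0,0,0,0,0,0],[0,0,0,0,0,0],[0,0,0,0,0,0],[0,0,-0.01,0,0,0],[0,0,-0.04,0,0,0],[0,0,-0.065,0,0,0],[0,0,-0.065,0,0,0]]]' 0 40; python3 -c "
from h import *
st()
rel((453.9,-231.9,235),(180,0,8.5))
rel((453.9,-231.9,165),(180,0,8.5))
"
```

```text
time: 22.0
tool_pos: [566.7, -156.6, 244.1]
tcp_rot: [-178.5, -4.2, -14.2]
ft_force: [0.7, -0.1, -0.0]
finger_gap: 85.8
t22.00 pos [ 566.7 -156.6  244.1] rpy [-178.47   -4.22  -14.2 ] F [ 0.7  -0.12 -0.01] M [-0.012  0.031  0.056] gap85.8
rel [-0.0913  0.1007 -0.0003] [-0.0118 -0.078  -0.395 ]
rel [-0.0965  0.1025  0.0695] [-0.0118 -0.078  -0.395 ]
```

```bash
python3 -m crank '[[[-0.04,0.04,0,0,-0.02,-0.14],[-0.08,0.08,0,-0.006,-0.05,-0.28],[-0.095,0.101,0.02,-0.012,-0.078,-0.395],[-0.0965,0.1025,0.06,-0.012,-0.078,-0.395],[-0.0965,0.1025,0.0695,-0.012,-0.078,-0.395],[-0.0965,0.1025,0.0695,-0.012,-0.078,-0.395],[-0.0965,0.1025,0.0695,-0.012,-0.078,-0.395]]]' 1 40; python3 -c "
from h import *
st()
Ws=[]
for i in range(8):
    p,d=r.snapshot('wrist');W=cloud(d,'wrist');Ws.append(W)
np.save('w13.npy',np.array(Ws));cv2.imwrite('pics/w13.png',p)
Q=toB(Ws[-1])
u,v=proj(np.array([[565.4-30*.989,-152.6-30*.148,122]]),'wrist')[0].astype(int);print(u,v,[tuple(Q[v,i].round(1).tolist()) for i in range(u-24,u+24,4)])
tilt3(Ws,ys=(-3,5));tilt3(Ws,ys=(-4,4))
"
```

```text
time: 22.88
tool_pos: [454.8, -232.1, 166.5]
tcp_rot: [179.9, -0.1, 8.5]
ft_force: [-0.2, 0.5, 0.3]
finger_gap: 0.2
t22.88 pos [ 454.8 -232.1  166.5] rpy [ 1.7991e+02 -1.0000e-01  8.5300e+00] F [-0.24  0.54  0.31] M [ 0.007  0.049 -0.019] gap0.2
153 77 [(-23.3, 36.7, 69.8), (-23.3, 33.8, 69.3), (-23.3, 30.4, 69.7), (-23.4, 27.0, 70.4), (-23.4, 23.9, 70.4), (-29.9, 2.6, 122.5), (-30.0, -0.0, 123.0), (-29.9, -2.2, 122.3), (-30.0, -4.8, 122.7), (-29.9, -7.2, 122.6), (-29.7, -9.1, 120.5), (-28.7, -9.4, 112.7)]
[[0.0917, 121.0909, 857.0, 0.0004], [0.0919, 121.0836, 865.0, 0.0002], [0.0925, 121.0539, 868.0, 0.0003], [0.089, 121.1658, 870.0, -0.0004], [0.0909, 121.1238, 880.0, -0.0001], [0.0925, 121.1017, 886.0, -0.0002], [0.0883, 121.1792, 889.0, -0.0005], [0.0905, 121.1531, 886.0, -0.0]] mean [ 9.09000e-02  1.21119e+02  8.75125e+02 -1.00000e-04] se 0.0006
[[0.0915, 121.1242, 975.0, 0.0004], [0.0926, 121.1225, 984.0, 0.0002], [0.0922, 121.0954, 997.0, 0.0003], [0.0888, 121.2024, 989.0, -0.0004], [0.09, 121.1655, 1006.0, -0.0001], [0.0904, 121.1596, 1013.0, -0.0002], [0.0891, 121.2212, 1009.0, -0.0005], [0.09, 121.1854, 1019.0, -0.0]] mean [ 9.060000e-02  1.211595e+02  9.990000e+02 -1.000000e-04] se 0.0005
```

View pics/w13.png

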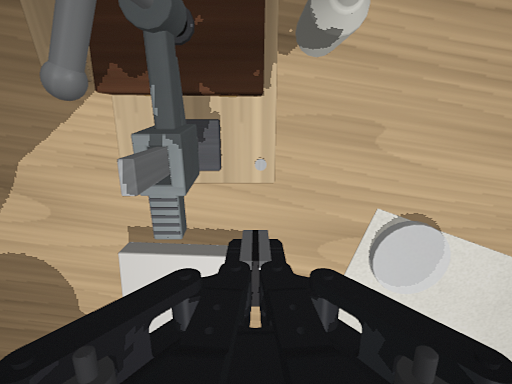

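```bash
python3 -c "
from h import *
rel((566.3,-156.5,240),(-178.42,-4,-14.2))
"
```

```text
rel [ 0.1222 -0.0579 -0.0747] [0.0138 0.0739 0.3952]
```

```bash
python3 -m crank '[[[0,0,-0.05,0,0,0],[0.03,-0.01,-0.078,0,0.02,0.13],[0.07,-0.035,-0.078,0.007,0.04,0.26],[0.115,-0.055,-0.076,0.014,0.074,0.395],[0.122,-0.058,-0.0747,0.014,0.074,0.395],[0.122,-0.058,-0.0747,0.014,0.074,0.395]]]' 0 40; python3 -c "
from h import *
st()
p,d=r.snapshot('wrist');cv2.imwrite('pics/w14.png',p)
rel((569.7,-155.3,174.8),(-178.42,-3.95,-14.2))
"
```

```text
time: 24.02
tool_pos: [565.9, -156.2, 239.5]
tcp_rot: [-178.4, -3.9, -14.1]
ft_force: [0.1, -0.0, -0.5]
finger_gap: 85.3
t24.02 pos [ 565.9 -156.2  239.5] rpy [-178.43   -3.93  -14.06] F [ 0.15 -0.02 -0.53] M [-0.009  0.041 -0.043] gap85.3
rel [-0.0008 -0.0006  0.065 ] [0.0002 0.0001 0.0015]
```

View pics/w14.png

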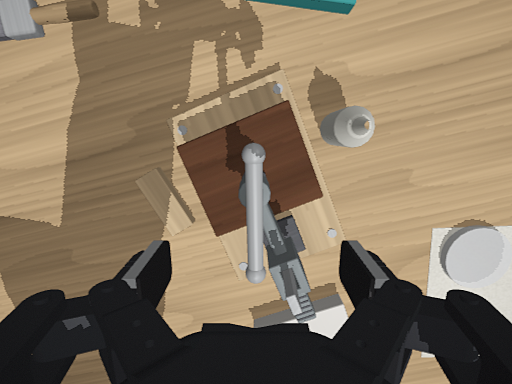

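Handle is aligned in the view, running from (254,152) to (256,275). I regrasp it for the last small turn.

```bash
python3 -m crank '[[[0,0,0.025,0,0,0],[0,0,0.05,0,0,0],[0,-0.0003,0.062,0,0,0],[0,-0.0003,0.0645,0,0,0],[0,-0.0003,0.0645,0,0,0],[0,-0.0003,0.0645,0,0,0]]]' && python3 -m crank '[[[0,0,0,0,0,0],[0,0,0,0,0,0],[0,0,0,0,0,0],[0,0,0,0,0,0],[0,0,0,0,0,0]]]' 1 20; python3 -c "
from h import *
st()
"
```

```text
time: 24.82
tool_pos: [570.9, -156.2, 176.7]
tcp_rot: [-178.5, -4.0, -14.1]
ft_force: [1.1, -0.2, 1.0]
finger_gap: 85.3
time: 25.45
tool_pos: [571.0, -155.7, 176.7]
tcp_rot: [-178.4, -4.0, -14.1]
ft_force: [1.0, 1.8, 1.2]
finger_gap: 10.8
t25.45 pos [ 571.  -155.7  176.7] rpy [-178.42   -4.05  -14.1 ] F [0.98 1.78 1.15] M [ 0.351 -0.009  0.175] gap10.8
```

```bash
python3 -m crank '[[[0,0,0,0,0,0],[0,0,0.0001,0,0,0.08],[0,0,0.0001,0,0,0.17],[0,0,0.0001,0,0,0.17]]]' 1 60; python3 -c "
from h import *
st()"
```

```text
time: 25.95
tool_pos: [570.9, -155.9, 176.6]
tcp_rot: [-177.8, -3.7, -23.8]
ft_force: [-1.3, -0.4, 1.4]
finger_gap: 9.6
t25.95 pos [ 570.9 -155.9  176.6] rpy [-177.78   -3.72  -23.83] F [-1.3  -0.44  1.43] M [0.047 0.165 0.031] gap9.6
```

```bash
python3 -m crank '[[[0,0,0,0,0,0],[0,0,0,0,0,0],[0,0,0,0,0,0],[0,0,-0.01,0,0,0],[0,0,-0.04,0,0,0],[0,0,-0.065,0,0,0],[0,0,-0.065,0,0,0]]]' 0 40; python3 -c "
from h import *
st()
rel((453.9,-231.9,235),(180,0,8.5))
rel((453.9,-231.9,165),(180,0,8.5))
"
```

```text
time: 26.82
tool_pos: [567.5, -157.2, 245.1]
tcp_rot: [-177.8, -4.0, -23.8]
ft_force: [0.1, -0.3, -0.7]
finger_gap: 85.4
t26.82 pos [ 567.5 -157.2  245.1] rpy [-177.77   -4.05  -23.82] F [ 0.13 -0.33 -0.72] M [-0.013  0.088  0.003] gap85.4
rel [-0.0743  0.1144  0.0004] [-0.018  -0.0798 -0.5624]
rel [-0.0792  0.1171  0.0702] [-0.018  -0.0798 -0.5624]
```

```bash
python3 -m crank '[[[-0.02,0.03,0,0,-0.02,-0.15],[-0.05,0.07,0,-0.006,-0.05,-0.3],[-0.075,0.11,0.01,-0.018,-0.08,-0.45],[-0.079,0.117,0.05,-0.018,-0.08,-0.562],[-0.079,0.117,0.07,-0.018,-0.08,-0.562],[-0.079,0.117,0.07,-0.018,-0.08,-0.562],[-0.079,0.117,0.07,-0.018,-0.08,-0.562]]]' 1 40; python3 -c "
from h import *
st()
Ws=[]
for i in range(10):
    p,d=r.snapshot('wrist');W=cloud(d,'wrist');Ws.append(W)
np.save('w15.npy',np.array(Ws));cv2.imwrite('pics/w15.png',p)
tilt3(Ws,ys=(-3,5));tilt3(Ws,ys=(-8,2))
"
```

```text
time: 27.7
tool_pos: [454.5, -232.0, 165.9]
tcp_rot: [180.0, -0.0, 8.5]
ft_force: [-0.5, -0.2, 0.1]
finger_gap: -0.1
t27.70 pos [ 454.5 -232.   165.9] rpy [ 1.7998e+02 -1.0000e-02  8.4800e+00] F [-0.47 -0.23  0.06] M [-0.036 -0.013 -0.022] gap-0.1
[[0.0943, 121.0814, 837.0, 0.0013], [0.0943, 121.111, 855.0, 0.001], [0.0893, 121.156, 863.0, 0.0004], [0.0925, 121.1494, 876.0, 0.0003], [0.0931, 121.1575, 884.0, 0.0], [0.0913, 121.1673, 876.0, -0.0004], [0.0945, 121.1145, 873.0, 0.0001], [0.0928, 121.1316, 883.0, 0.0003], [0.0912, 121.1216, 875.0, 0.0001], [0.0949, 121.1515, 880.0, 0.0003]] mean [9.280000e-02 1.211342e+02 8.702000e+02 3.000000e-04] se 0.0006
[[0.0923, 121.2113, 1386.0, 0.0013], [0.0927, 121.2666, 1365.0, 0.001], [0.0911, 121.274, 1362.0, 0.0004], [0.0939, 121.2741, 1370.0, 0.0003], [0.0935, 121.2952, 1388.0, 0.0], [0.0913, 121.3039, 1377.0, -0.0004], [0.093, 121.256, 1395.0, 0.0001], [0.0933, 121.2702, 1385.0, 0.0003], [0.092, 121.2406, 1384.0, 0.0001], [0.0942, 121.2886, 1403.0, 0.0003]] mean [9.270000e-02 1.212681e+02 1.381500e+03 3.000000e-04] se 0.0003
```

```bash
python3 -m crank '[[[-0.02,0.02,-0.05,0,0,0],[-0.03,0.04,-0.1,0,0,0],[-0.03,0.06,-0.15,0,0,0],[-0.03,0.08,-0.17,0,0,0],[-0.03,0.08,-0.17,0,0,0]]]'; python3 -c "
from h import *
st()
p,d=r.snapshot('top');cv2.imwrite('pics/t16.png',p)
W=cloud(d,'top');W0=np.load('topW.npy')
def lid(W):
    S=toB(W).reshape(-1,3);S=S[(S[:,2]>60)&(S[:,2]<78)&(abs(S[:,0]-22)<75)&(abs(S[:,1])<85)];return cv2.minAreaRect(S[:,:2].astype(np.float32)),len(S)
print(lid(W0),lid(W),lid(np.load('w5.npz')['W']),lid(np.load('w10.npz')['W']))
p,d=r.snapshot('scene');cv2.imwrite('pics/s16.png',p)
"
```

```text
time: 28.82
tool_pos: [436.8, -316.9, 337.2]
tcp_rot: [179.8, -0.1, 8.4]
ft_force: [0.4, 1.3, -1.1]
finger_gap: 0.3
t28.82 pos [ 436.8 -316.9  337.2] rpy [ 1.7984e+02 -1.2000e-01  8.4000e+00] F [ 0.39  1.27 -1.05] M [-0.126  0.035  0.021] gap0.3
(((18.511085510253906, -2.703765869140625), (135.11376953125, 115.44197845458984), 89.43834686279297), 1390) (((18.550765991210938, -2.9149932861328125), (135.29698181152344, 115.31246948242188), 89.5527572631836), 1411) (((22.339466094970703, -2.4086837768554688), (134.81814575195312, 115.16353607177734), 89.37946319580078), 5851) (((21.22735595703125, -0.6620712280273438), (135.10186767578125, 115.20027160644531), 89.46856689453125), 10398)
```

View pics/t16.png

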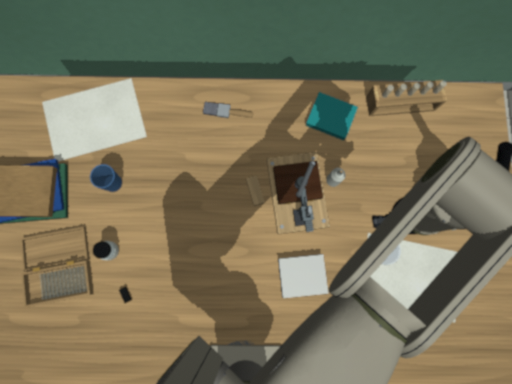

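View pics/s16.png

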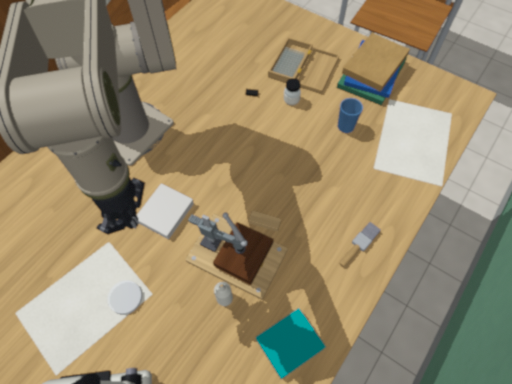

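The lid has not moved: the top camera puts its centre within 0.2 mm and its yaw within 0.1° of the first picture. The bystanders all sit where they were, with the jar at (104,250), the bottle at (337,177) and the offcut at (256,190) in the top view. The robot is clear, so I hand in.

```bash
python3 -c "
from h import *
print(r.hand_in())"
```

```text
the job is handed in; nothing more can be done
None
```

The lid is clamped at an estimated 45–46 N, and I handed the job in at about 29 s with the robot clear of everything.

- **Jaw:** I pressed the heel down with shut fingers to about 12.8 N. The foot met the lid and the jaw tilted from -0.065 rad to about 0.067 rad and bit.
- **Screw:** I turned the T-handle clockwise about 2.9 rad in three grasps (2.1, 0.6 and 0.17 rad), letting go to check after each.
- **Final force:** The jaw tilt, averaged over 10 depth frames, read 0.0927 ± 0.0006 rad, which is about 46 N. Counting handle turns gives about 45 N.
- **Torque:** The last good torque reading, 0.259 N m before the final 0.17 rad, gave about 42 N. The reading at the end of that final turn was 0.03 N m, far too low. The tool was standing still by then, so I did not use it.
- **Box and bystanders:** The lid's position and yaw are unchanged in the top camera, within 0.2 mm and 0.1°. The bystanders I could see are where they started. The robot arm now blocks part of the petri dish in the top view, but it looks in place in the scene camera.

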